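Draw the locking pin and park it in the side notch

ROBOT

A 6-joint arm with a two-finger parallel gripper is mounted at the origin on a cart in front of the work surface, level with it; the furniture and walls round the work are solid. World frame = base frame: x ahead of the robot, y to its left, z up, the work surface at z = 0. Lengths are in mm, angles in rad, forces in N, time in s.
With the tool pointing down it reaches from about 350 to 875 mm from the base axis. Payload 15.5 kg.
Tool frame: the origin (TCP) lies midway between the tips of the shut fingers; the grasp point (between the pads) lies hold_point_z behind it (hold_point_z is the distance from the TCP to the grasp point, in mm); z points along the fingers, y is the line along which they close (so a half turn about z gives the same grasp; the last joint's range is limited). The gripper opens to 85 mm and grips with 20 to 120 N. Pads are 22 mm wide; open, the fingers measure 114 mm over their backs; the gripper's body (76 mm by 85 mm) begins 54 mm behind the grasp point. The pads swing forward as they close: fully open they stand 13 mm farther back than shut.
Start: joints at [1.151, 0.494, 1.345, -0, 1.302, -0.096], TCP at [198.852, 592.524, 231.277] pointing down, gripper open.
Joint ranges: [-2.91, 2.91], [-0.82, 2.16], [0.22, 2.67], [-1.22, 4.37], [0.12, 2.79], [-3.08, 3.08]. Speed limits (rad/s): [1.89, 1.89, 2.57, 3.01, 3.01, 3.01].

INTERFACE

Orientations are given as a 3x3 rotation matrix whose columns are the frame's x, y, z axes.
In Python, from workcell import observe, read_camera, camera_info, job_done, hold_point_z gives the robot as it stands. The module is installed in compiled form; this text tells all that it offers.
- The arm moves only by the tool step_arm, never from a script. Its argument "moves" is one flat list of numbers, 6 for each row, row after row: the shift along the tool's x, y, z in mm, then the turn, a rotation vector about the tool's x, y, z in degrees. A call has 1 to 20 rows; each row shifts and turns the commanded pose from where the row before left it, along the tool's axes as they then stand; what a row does not reach is not made up. A row lasts 1/12 s, in which the tool goes at most 41.7 mm and 7.16 degrees, less where a joint would pass 70% of its speed; a pose out of reach is approached as far as the arm can. A call with a gripper value outside its range is refused whole. "claw" is the opening, from 0 (shut) to 1 (fully open), set as the call begins (left out, the last holds). The fingers move at their own pace and stop on an object; "newtons" is the grip in N (left out, the last holds). Time passes only in rows, so rows that do not move let the fingers close. It gives the time, the measured TCP pose, the force, the opening and the grip force at its end, in the units of the state.
- observe(): the state, without advancing time (a new reading comes with each control period).
- read_camera(name): name is "scene" or "top"; returns the picture (480x640x3 uint8, red, green, blue); there is no depth.
- camera_info(name): a dict with "fov_y" (degrees; the focal length in pixels is half the picture's height over the tangent of half this angle, whatever the lens; pixels are square), "cx", "cy" (the principal point, pixels), "cam_to_world" (4x4, takes a point from camera to world coordinates). Camera axes: x right, y down, z forward; pixel columns grow to the right and rows downward; lengths in mm; the calibration is good to about 2 mm. A picture is of the moment at which its call begins. camera_info takes no time and is no camera call.
- job_done(): hands the job in; it is judged then, once.
The state is a dict: "t": time; "q": joint angles; "qd": joint speeds; "tau": joint torques, N m; "eef_pos": TCP position; "orientation": TCP orientation; "wrist_force": force on the tool from outside, world axes, zero at the start; "wrist_torque": the same for the moment, N m; "finger_gap": finger opening in mm; "finger_force": force on a finger pad.
Only numpy, scipy, OpenCV 4.12 (cv2) and the standard library are available. Lean on these libraries where they do the work, as an engineer would, in place of code of your own. Each camera call takes 0.05 s, during which the arm holds its last target. There are 200 camera calls.

TASK

Release the spring-loaded hold-down arm of the clamping fixture: draw the locking pin back out of the arm by its handle until the handle stands level with the side notch, then tip the handle over into the notch so that the pin stays drawn. Leave the handle lying in the notch, let go of it, and do not disturb the part in the fixture or the things lying around it.

Things in the scene. Friction and masses are not known exactly. Their poses are not given: they have to be found in the camera images.
- fixture: clamping fixture fixed to the table: aluminium base plate 130 x 210 x 12 mm carrying a grey guide block, two lugs and a hold-down arm. Origin on the table under the pin guide, z up; y runs along the pin towards the lugs and arm (the pin is drawn to -y); x from the guide's notched side (-x) to its plain side (+x). Pin axis: x = 0, 42 mm above the table. It may stand turned by up to 35 degrees
- slot (a point): centre of the slot in the guide's top, 58 mm above the table, at fixture y = -22 mm. The block spans x = -20 to 20, y = -72 to 45 mm. The handle stands up through the slot and runs from y = +8 (pin home) to -51 mm (slot end, level with the notch). Until there it can rock only between 5 and 24 degrees from upright, always to +x. Highest thing beside it: two lugs at y = 62 to 112, 60 mm high
- notch (a point): centre of the side notch in the guide's -x wall, at fixture x = -14.5, y = -46, 42 mm above the table, which is its floor. It opens upward and to -x, joins the slot's end and is 20 mm wide (y = -56 to -36); its far wall is the slot's end. The handle, tipped past upright towards -x, drops into it by its own weight and lies about 15 degrees above level
- handle (a point): centre of the pin's black round grip (16 mm thick, 34 to 78 mm from the pin axis, on a 10 mm stem), 56 mm from the axis. It leans at first about 20 degrees from upright to fixture +x (x = 19, y = -4 to 5, 95 mm above the table) and rests so. The greased steel pin (16 mm thick, 130 long, 0.25 kg) slides and turns in the guide by a few newtons on the handle; it cannot be lifted out
- pin_tip (a point): rounded front end of the pin, 118 mm in front of the handle; the pin is out of the arm's eye when this is below y = 85 mm in the fixture frame
- hold_down (a joint): angle of the spring-loaded aluminium hold-down arm (105 mm, at fixture y = 90 mm, hinged at x = +50 mm, reaching to x = -55 mm): 0 to 0.1 = down over the part and locked by the pin through its eye, 0.6 = sprung up. It springs up by itself when the pin is out of its eye
- terminal_block: white terminal block 17 x 60 x 14 mm lying on the base plate under the nose of the hold-down arm (fixture x = -47, y = 90 mm); leave it
- battery: battery cell 15 x 50 mm lying on the table, about 110 mm to -x of the fixture's origin; leave it
- hex_key: black hex key 24 x 72 x 6 mm on the table, about 105 mm to +x of the fixture's origin; leave it
- tape_roll: roll of black tape, 64 mm across, 19 mm high, lying about 180 mm to -y of the fixture's origin; leave it
- marker: white and black marker pen 135 mm long, lying about 200 mm to +y of the fixture's origin; leave it
Not all that is in view belongs to the job. Leave any orange look-alike of the part that bears handle alone.

How it is judged (in metres and radians):
At the end, for the whole second after the job is handed in: the handle lies at rest in the side notch (its grip centre more than 42 mm to the notch's side of the pin axis and within the notch's 20 mm width), the pin tip is out of the arm's eye and the hold-down arm has sprung up by more than 0.4 rad (x of handle in the frame of fixture below -0.042 m and y of handle in the frame of fixture between -0.056 and -0.036 m and y of pin_tip in the frame of fixture below 0.085 m and value of joint hold_down above 0.4 rad and linear speed of pin below 0.02 m/s); the robot touches nothing.
It fails at once if the terminal block is moved by more than 20 mm (distance of terminal_block from where it was at the start of the episode above 0.02 m).
It fails at once if a thing lying around the fixture is moved by more than 30 mm (distance of any of battery, hex_key, tape_roll, marker from where it was at the start of the episode above 0.03 m).
It also fails if it takes over 38 s, if anything falls off the work surface, if the arm or the gripper's body presses on something with over 40 N, if the wrist force passes 120 N, or if a joint passes its speed limit or range.

## Working session

There is one attempt and no reset: what is moved stays moved. The work goes in short steps, Python scripts to look and compute and a tool call to move; the robot and the scene stay as the last step left them, time stands still between calls to the robot, and variables do not carry over. Pictures are saved under pics/ and viewed, at most 10 in all, crops included, and the job is handed in when it is done.

Besides the shell and the picture viewer there is one more tool, called after ">>>" by a JSON object that holds its "name" and its "arguments". step_arm: Moves the arm, as the interface text tells. Its arguments: {"type":"object","properties":{"moves":{"type":"array","items":{"type":"number"}},"claw":{"type":"number"},"newtons":{"type":"number"}},"required":["moves"]}

```bash
mkdir -p pics
python3 - <<'E'
from workcell import *
import cv2,json
for n in("scene","top"):
    cv2.imwrite(f"pics/{n}0.png",read_camera(n)[:,:,::-1]); print(n,camera_info(n))
s=observe();print(s["t"],s["eef_pos"],s["orientation"],hold_point_z,s["finger_gap"])
E
```

```text
scene {'fov_y': 53.181349934410015, 'cx': 319.7385981118749, 'cy': 243.17388421055287, 'cam_to_world': array([[ 5.84394131e-01, -5.94121786e-01,  5.52723080e-01,
         6.98423916e+01],
       [-8.11469898e-01, -4.28139002e-01,  3.97760732e-01,
        -2.16710268e+02],
       [ 3.23991460e-04, -6.80967179e-01, -7.32313865e-01,
         7.26097279e+02],
       [ 0.00000000e+00,  0.00000000e+00,  0.00000000e+00,
         1.00000000e+00]])}
top {'fov_y': 47.176073883643, 'cx': 321.6553230566914, 'cy': 244.72348162510247, 'cam_to_world': array([[-8.41782927e-04, -9.94673881e-01,  1.03068724e-01,
         4.17596182e+02],
       [-9.99568165e-01, -2.19050342e-03, -2.93033215e-02,
         1.34406034e+02],
       [ 2.93730209e-02, -1.03048882e-01, -9.94242502e-01,
         1.29241476e+03],
       [ 0.00000000e+00,  0.00000000e+00,  0.00000000e+00,
         1.00000000e+00]])}
0.1 [198.72670666 592.21512443 230.78025314] [[-9.48034534e-01  3.18167164e-01 -4.22638229e-04]
 [ 3.18167432e-01  9.48034032e-01 -9.79294329e-04]
 [ 8.90961256e-05 -1.06287456e-03 -9.99999431e-01]] 18.700000000000003 85.5360769836592
```

View pics/scene0.png

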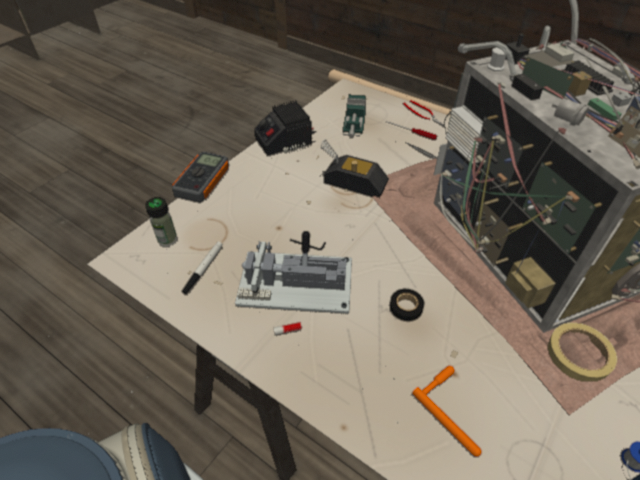

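View pics/top0.png

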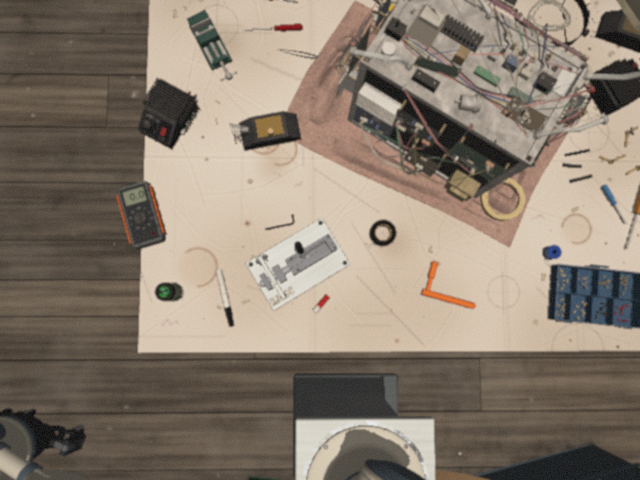

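The scene view shows the fixture at about (295,280), with the handle at (306,242). The top view shows the fixture at (298,263), with the handle near (299,247). The orange look-alike, the tape, the marker and the battery all lie apart from it. I'll zoom in to measure.

Run:
```python
import cv2
a=cv2.imread("pics/top0.png")[205:320,235:365]; cv2.imwrite("pics/topc.png",cv2.resize(a,None,fx=5,fy=5,interpolation=cv2.INTER_CUBIC))
a=cv2.imread("pics/scene0.png")[220:320,225:365]; cv2.imwrite("pics/scenec.png",cv2.resize(a,None,fx=5,fy=5,interpolation=cv2.INTER_CUBIC))
```

```text
(no output)
```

View pics/topc.png

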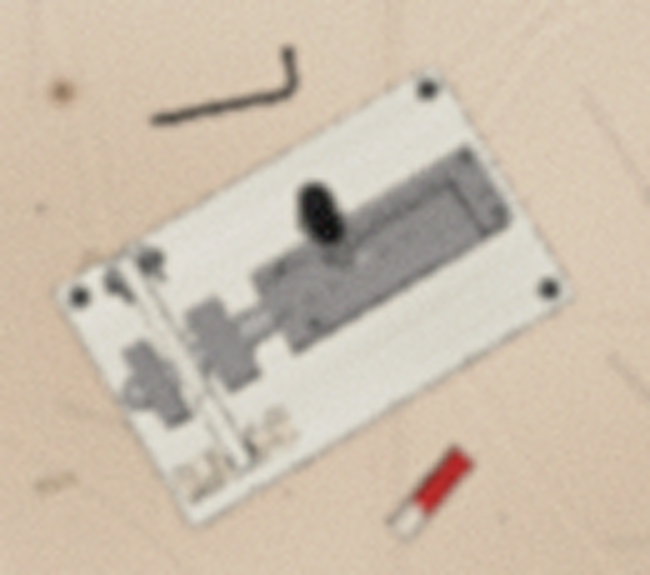

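View pics/scenec.png

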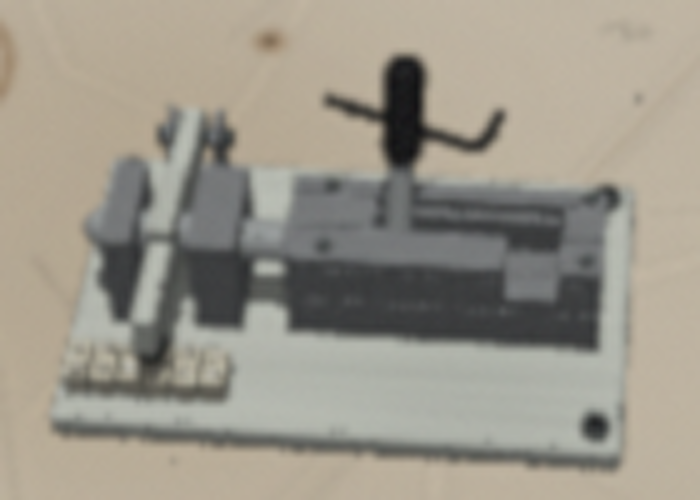

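The top crop shows the block corners at (470,148), (512,218), (295,352) and (255,275), with the grip centre at (321,213). The scene crop shows the grip centre at (404,110), the block front-top edge running from (288,255) to (600,262), and the notch at (532,270) on the robot's side. Next I'll fit the pose.

```bash
cat > h.py <<'E'
import numpy as np, workcell as w
def proj(n,P):
    c=w.camera_info(n);T=np.linalg.inv(c["cam_to_world"]);p=np.atleast_2d(P)@T[:3,:3].T+T[:3,3]
    f=240/np.tan(np.radians(c["fov_y"]/2));return np.c_[c["cx"]+f*p[:,0]/p[:,2],c["cy"]+f*p[:,1]/p[:,2]]
def R(t):c,s=np.cos(t),np.sin(t);return np.array([[c,-s,0],[s,c,0],[0,0,1.]])
E
python3 - <<'E'
from h import *
from scipy.optimize import least_squares
B=np.array([[20,-72,58],[-20,-72,58],[-20,45,58],[20,45,58.]])
t=np.array([[470,148],[512,218],[295,352],[255,275]])/5+[235,205]
s=np.array([[608,188],[600,262],[288,255],[293,180]])/5+[225,220]
gt=np.array([321,213])/5+[235,205]; gs=np.array([404,110])/5+[225,220]
def res(v,full=False):
    P=B@R(v[2]).T+[v[0],v[1],0]
    return np.r_[(proj("top",P)-t).ravel(),(proj("scene",P)-s).ravel()]
r=least_squares(res,[430,170,.5],x_scale=[10,10,.1],loss='soft_l1');print(r.x,np.degrees(r.x[2]));print(res(r.x).reshape(-1,2).round(1))
g=least_squares(lambda p:np.r_[(proj("top",p)-gt).ravel(),(proj("scene",p)-gs).ravel()],[430,170,90]);print(g.x,g.fun)
print("grip in fixture",R(r.x[2]).T@(g.x-[r.x[0],r.x[1],0]))
# plate edges orientation
c=w.camera_info("top")["cam_to_world"];f=240/np.tan(np.radians(w.camera_info("top")["fov_y"]/2));i=w.camera_info("top")
q=[]
for u,v in np.array([[430,68],[575,297],[197,525],[55,288]])/5+[235,205]:
    d=c[:3,:3]@[(u-i["cx"])/f,(v-i["cy"])/f,1];q.append(c[:3,3]+d*(12-c[2,3])/d[2])
q=np.array(q);print(q.round(1),[np.linalg.norm(q[k]-q[k-1]).round() for k in range(4)])
for a,b in((0,3),(1,2)):d=q[b]-q[a];print(np.degrees(np.arctan2(-d[0],d[1])))
print([(R(r.x[2]).T@(k-[r.x[0],r.x[1],0])).round(1) for k in q])
E
```

```text
[517.04398664 133.43957518   0.55985188] 32.07714988700489
[[-0.7 -1.6]
 [ 0.3 -0.7]
 [-0.4  0. ]
 [-1.8  0.3]
 [ 0.3  0.8]
 [ 1.3  2.8]
 [-1.3  0.9]
 [ 0.3 -0.7]]
[535.0775527  148.66170919  93.64798536] [-0.17811534  0.15804479  0.19513421 -0.02203747]
grip in fixture [23.36432681  3.32131021 93.64798536]
[[612.2  98.2  12. ]
 [504.2  30.4  12. ]
 [398.6 205.9  12. ]
 [508.1 272.7  12. ]] [np.float64(203.0), np.float64(127.0), np.float64(205.0), np.float64(128.0)]
30.78894686547884
31.043477725036993
[array([ 61.9, -80.4,  12. ]), array([-65.6, -80.5,  12. ]), array([-61.9, 124.3,  12. ]), array([ 66.4, 122.8,  12. ])]
```

>>> {"name": "step_arm", "arguments": {"moves": [0, 0, 0, 0, 0, -6.2, 0, 0, 0, 0, 0, -6.2, 0, 0, 0, 0, 0, -6.2, 0, 0, 0, 0, 0, -6.2, 0, 0, 0, 0, 0, -6.2, 0, 0, 0, 0, 0, -6.2, 0, 0, 0, 0, 0, -6.2, 0, 0, 0, 0, 0, -6.2], "claw": 1, "newtons": 20}}

```text
t: 0.77
eef_pos: [198.8, 592.3, 230.9]
orientation: [[-0.854, -0.52, -0.0], [-0.52, 0.854, -0.001], [0.001, -0.0, -1.0]]
wrist_force: [0.5, 0.2, 0.3]
finger_gap: 85.4
finger_force: 0.0
```

>>> {"name": "step_arm", "arguments": {"moves": [-3, -31, 0, 0, 0, 0, -3, -31, 0, 0, 0, 0, -3, -31, 0, 0, 0, 0, -3, -31, 0, 0, 0, 0, -3, -31, 0, 0, 0, 0, -3, -31, 0, 0, 0, 0, -3, -31, 0, 0, 0, 0, -3, -31, 0, 0, 0, 0, -3, -31, 0, 0, 0, 0, -3, -31, 0, 0, 0, 0, -3, -31, 0, 0, 0, 0, -3, -31, 0, 0, 0, 0, -3, -31, 0, 0, 0, 0, -3, -31, 0, 0, 0, 0, -3, -31, 0, 0, 0, 0, -3, -31, 0, 0, 0, 0, -3, -31, 0, 0, 0, 0, -3, -26, 0, 0, 0, 0, 0, 0, 0, 0, 0, 0, 0, 0, 0, 0, 0, 0]}}

```text
t: 2.43
eef_pos: [530.7, 145.6, 230.9]
orientation: [[-0.858, -0.514, -0.001], [-0.514, 0.858, -0.0], [0.001, 0.0, -1.0]]
wrist_force: [-1.0, 0.1, 0.4]
finger_gap: 85.4
finger_force: 0.0
```

>>> {"name": "step_arm", "arguments": {"moves": [-2, 0.5, 20, 0, 0, 0, -2, 0, 20, 0, 0, 0, 0, 0, 20, 0, 0, 0, 0, 0, 20, 0, 0, 0, 0, 0, 20, 0, 0, 0, 0, 0, 20, 0, 0, 0, 0, 0, 20, 0, 0, 0, 0, 0, 14, 0, 0, 0, 0, 0, 0, 0, 0, 0]}}

```text
t: 3.18
eef_pos: [531.2, 149.7, 74.8]
orientation: [[-0.856, -0.517, -0.005], [-0.517, 0.856, -0.001], [0.004, 0.002, -1.0]]
wrist_force: [-0.6, -0.5, -1.1]
finger_gap: 85.6
finger_force: 0.0
```

Run:
```python
from workcell import *
import cv2
a=read_camera("scene")[200:320,225:365,::-1]; cv2.imwrite("pics/s1.png",cv2.resize(a,None,fx=5,fy=5,interpolation=cv2.INTER_CUBIC))
```

```text
(no output)
```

View pics/s1.png

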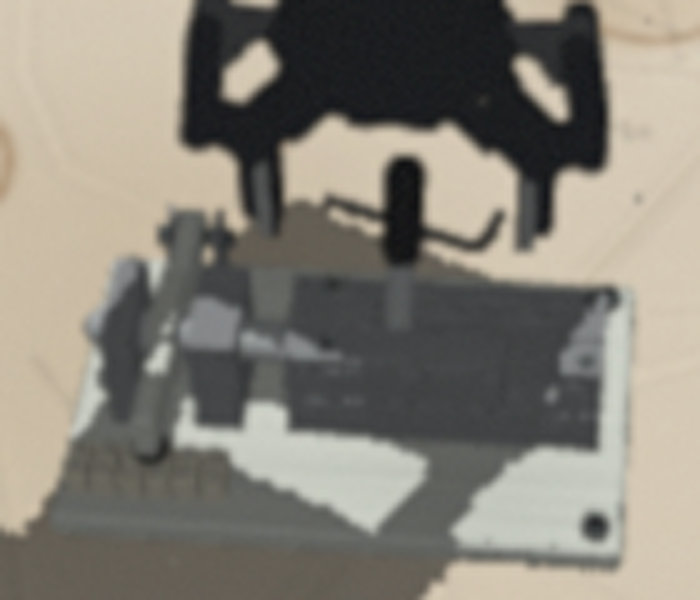

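The handle at (403,210) stands centrally between the fingers at (265,230) and (525,240), so I'll close.

>>> {"name": "step_arm", "arguments": {"moves": [0, 0, 0, 0, 0, 0, 0, 0, 0, 0, 0, 0, 0, 0, 0, 0, 0, 0, 0, 0, 0, 0, 0, 0, 0, 0, 0, 0, 0, 0, 0, 0, 0, 0, 0, 0, 0, 0, 0, 0, 0, 0, 0, 0, 0, 0, 0, 0, 0, 0, 0, 0, 0, 0, 0, 0, 0, 0, 0, 0], "claw": 0, "newtons": 30}}

```text
t: 4.07
eef_pos: [533.9, 149.2, 77.6]
orientation: [[-0.857, -0.516, 0.001], [-0.516, 0.857, 0.0], [-0.001, -0.0, -1.0]]
wrist_force: [1.1, 0.9, 5.7]
finger_gap: 15.2
finger_force: 29.7
```

>>> {"name": "step_arm", "arguments": {"moves": [0, -4, 0, 0, 0, 0, 0, -4, 0, 0, 0, 0, 0, -4, 0, 0, 0, 0, 0, -4, 0, 0, 0, 0, 0, -4, 0, 0, 0, 0, 0, -4, 0, 0, 0, 0, 0, -4, 0, 0, 0, 0, 0, -4, 0, 0, 0, 0, 0, -4, 0, 0, 0, 0, 0, -4, 0, 0, 0, 0, 0, -4, 0, 0, 0, 0, 0, -4, 0, 0, 0, 0, 0, -1, 0, 0, 0, 0, 0, 0, 0, 0, 0, 0, 0, 0, 0, 0, 0, 0]}}

```text
t: 5.32
eef_pos: [559.2, 107.2, 77.6]
orientation: [[-0.857, -0.516, 0.001], [-0.516, 0.857, 0.0], [-0.001, -0.0, -1.0]]
wrist_force: [0.7, 0.8, 5.3]
finger_gap: 15.0
finger_force: 29.8
```

>>> {"name": "step_arm", "arguments": {"moves": [0, -1, 0, 0, 0, 0, 0, -1, 0, 0, 0, 0, 0, -1, 0, 0, 0, 0, 0, 0, 0, 0, 0, 0]}}

```text
t: 5.65
eef_pos: [560.6, 104.8, 77.6]
orientation: [[-0.857, -0.516, 0.001], [-0.516, 0.857, 0.001], [-0.001, 0.0, -1.0]]
wrist_force: [-0.1, 3.3, 6.5]
finger_gap: 14.7
finger_force: 29.9
```

Run:
```python
from workcell import *
import cv2
a=read_camera("scene")[200:320,225:365,::-1]; cv2.imwrite("pics/s2.png",cv2.resize(a,None,fx=5,fy=5,interpolation=cv2.INTER_CUBIC))
```

```text
(no output)
```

View pics/s2.png

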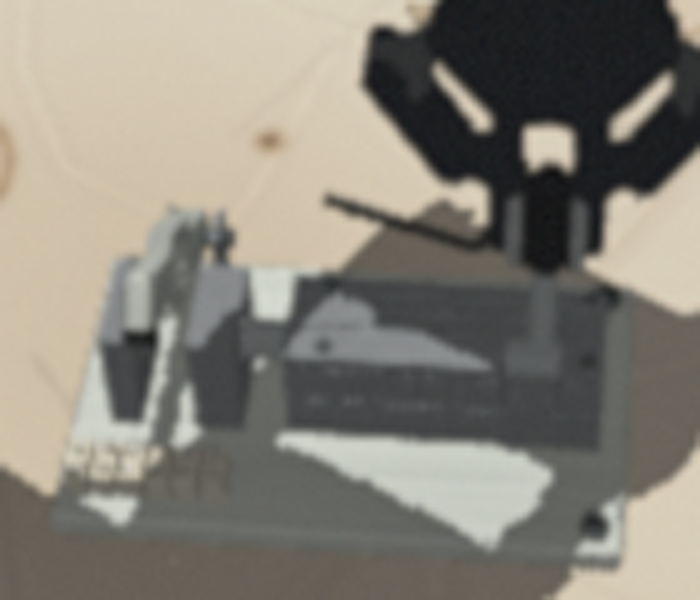

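The hold-down arm has sprung up. The stem at (543,320) is at the notch opening (505–558), close to the slot end. I'll back off 3 mm, then carry the handle over in an arc.

>>> {"name": "step_arm", "arguments": {"moves": [0, 1.5, 0, 0, 0, 0, 0, 1.5, 0, 0, 0, 0, 3.9, 0, -1.3, 0, 0, 0, 3.9, 0, -1.2, 0, 0, 0, 4, 0, -0.8, 0, 0, 0, 4, 0, -0.6, 0, 0, 0, 4.1, 0, -0.2, 0, 0, 0, 4.1, 0, -0.1, 0, 0, 0, 0, 0, 0, 0, 0, 0]}}

```text
t: 6.45
eef_pos: [538.3, 94.5, 81.7]
orientation: [[-0.857, -0.516, 0.001], [-0.516, 0.857, 0.0], [-0.001, -0.0, -1.0]]
wrist_force: [4.2, 1.9, -1.7]
finger_gap: 15.0
finger_force: 30.5
```

>>> {"name": "step_arm", "arguments": {"moves": [4.1, 0, 0.4, 0, 0, 0, 4, 0, 0.5, 0, 0, 0, 4, 0, 0.9, 0, 0, 0, 3.9, 0, 1.1, 0, 0, 0, 3.8, 0, 1.5, 0, 0, 0, 3.8, 0, 1.6, 0, 0, 0, 3.6, 0, 2, 0, 0, 0, 3.5, 0, 2.1, 0, 0, 0, 3.3, 0, 2.5, 0, 0, 0, 3.1, 0, 2.6, 0, 0, 0, 0, 0, 0, 0, 0, 0]}}

```text
t: 7.37
eef_pos: [505.2, 75.1, 65.9]
orientation: [[-0.857, -0.516, -0.002], [-0.516, 0.857, -0.0], [0.002, 0.001, -1.0]]
wrist_force: [0.1, -0.3, 4.2]
finger_gap: 14.6
finger_force: 31.6
```

>>> {"name": "step_arm", "arguments": {"moves": [2.9, 0, 2.9, 0, 0, 0, 2.8, 0, 3, 0, 0, 0, 2.5, 0, 3.3, 0, 0, 0, 2.3, 0, 3.4, 0, 0, 0, 2, 0, 3.5, 0, 0, 0, 1.8, 0, 3.7, 0, 0, 0, 0, 0, 0, 0, 0, 0]}}

```text
t: 7.95
eef_pos: [493.3, 68.0, 45.9]
orientation: [[-0.857, -0.516, -0.002], [-0.516, 0.857, -0.0], [0.002, 0.001, -1.0]]
wrist_force: [-0.4, -0.2, 2.2]
finger_gap: 14.5
finger_force: 32.5
```

>>> {"name": "step_arm", "arguments": {"moves": [0, 0, 0, 0, 0, 0, 0, 0, 0, 0, 0, 0, 0, 0, 0, 0, 0, 0, 0, 0, 0, 0, 0, 0, 0, 0, 0, 0, 0, 0, 0, 0, 0, 0, 0, 0, 0, 0, 0, 0, 0, 0], "claw": 0.6}}

```text
t: 8.53
eef_pos: [494.2, 68.2, 46.5]
orientation: [[-0.857, -0.516, 0.0], [-0.516, 0.857, 0.0], [-0.0, -0.0, -1.0]]
wrist_force: [0.5, -0.0, -0.1]
finger_gap: 51.4
finger_force: 0.0
```

>>> {"name": "step_arm", "arguments": {"moves": [0, 0, -10, 0, 0, 0, 0, 0, -20, 0, 0, 0, 0, 0, -30, 0, 0, 0, 0, 0, -30, 0, 0, 0, 0, 0, -30, 0, 0, 0, 0, 0, -30, 0, 0, 0, 0, -30, 0, 0, 0, 0, 0, -30, 0, 0, 0, 0, 0, -30, 0, 0, 0, 0, 0, 0, 0, 0, 0, 0]}}

```text
t: 9.37
eef_pos: [543.2, -12.6, 197.7]
orientation: [[-0.858, -0.514, 0.003], [-0.514, 0.858, -0.001], [-0.002, -0.003, -1.0]]
wrist_force: [-0.3, 0.7, -0.3]
finger_gap: 51.2
finger_force: 0.0
```

Run:
```python
from workcell import *
import cv2
a=read_camera("scene")[200:320,225:365,::-1]; cv2.imwrite("pics/s3.png",cv2.resize(a,None,fx=5,fy=5,interpolation=cv2.INTER_CUBIC))
```

```text
(no output)
```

View pics/s3.png

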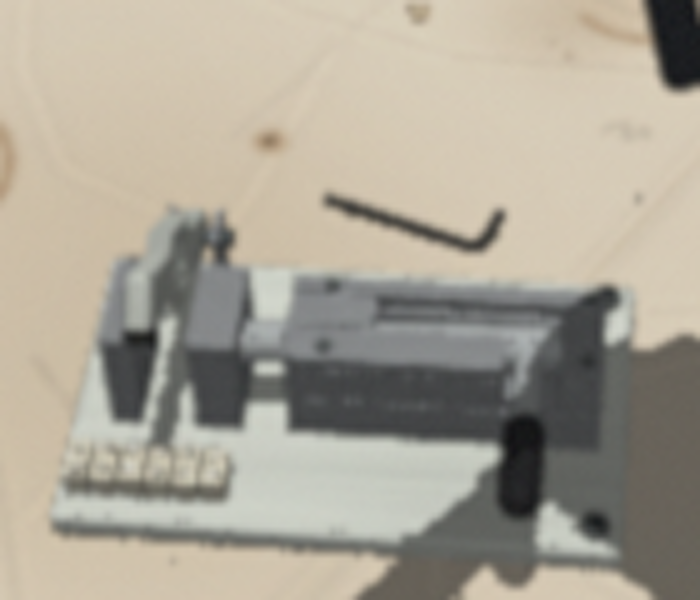

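The handle lies in the notch with its grip at (522,465). The hold-down arm is up and the terminal block and hex key haven't moved. One numerical check against the predicted grip position, then I'll hand in.

Run:
```python
from h import *
for y in(-56,-46,-36):
    P=R(np.radians(31.2))@[-54,y,56.5]+[517.2,133.5,0]; print(y,(proj("scene",P)-[225,200])*5)
w.job_done() if True else 0
print(w.observe()["t"])
```

```text
-56 [[555.4715006  453.36045997]]
-46 [[526.89445626 451.53528671]]
-36 [[498.35416247 449.71246066]]
the job is handed in; nothing more can be done
the job is handed in; nothing more can be done
```

The job is handed in: the pin is drawn and its handle lies in the side notch at about y = -44 mm. The hold-down arm has sprung up, the gripper is clear, and the terminal block and hex key look unmoved in the last picture; no verdict was returned.

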